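Set up a specimen plate and its lamp at the microscope bench

ROBOT

A 7-joint arm with a two-finger parallel gripper is mounted at the origin on the work surface. World frame = base frame: x ahead of the robot, y to its left, z up, the work surface at z = 0. Lengths are in mm, angles in rad, forces in N, time in s.
With the tool pointing down it reaches from about 400 to 925 mm from the base axis. Payload 5.6 kg.
Tool frame: the origin (TCP) lies at the very end of the fingers, on their centre line; the grasp point (between the pads) lies 19 mm behind it (manip.grip_depth is the distance from the TCP to the grasp point, in mm); z points along the fingers, y is the line along which they close (so a half turn about z gives the same grasp; the last joint's range is limited). The gripper opens to 85 mm and grips with 20 to 120 N. Pads are 22 mm wide; open, the fingers measure 114 mm over their backs; the gripper's body (76 mm by 85 mm) begins 54 mm behind the grasp point. The pads swing forward as they close: fully open they stand 13 mm farther back than shut.
Start: joints at [1.164, 0.468, -0.012, 1.603, 0.006, 1.071, -0.056], TCP at [231.248, -607.481, 231.29] pointing down, gripper open.
Joint ranges: [-2.53, 2.53], [-0.31, 2.02], [-1.57, 1.55], [0.28, 2.44], [-1.29, 4.43], [0.15, 1.84], [-2.92, 2.92]. Speed limits (rad/s): [2.57, 2.57, 3.14, 3.14, 3.14, 3.14, 3.14].

INTERFACE

Orientations are given as a unit quaternion [x, y, z, w].
In Python, from rig import manip gives the robot as it stands. The module is installed in compiled form; this text tells all that it offers. Calls block until the motion is done:
- manip.move_pose(position, orientation): joint-space move of the TCP to a pose.
- manip.move_l(position, orientation=None, speed=150): straight line of the TCP; orientation=None keeps the orientation; speed is the mean speed in mm/s.
- manip.set_joints(angles): joint-space move.
- manip.command_gripper(opening, newtons=None): finger opening in mm; newtons is the grip in N (None keeps the last); returns when the fingers have stopped.
- manip.dwell(seconds).
- manip.inverse_kinematics(position, orientation): joint angles nearest the present ones, or None.
- manip.state(): the state.
- manip.capture(name): name is "side" or "top"; returns the picture (420x560x3 uint8, red, green, blue); there is no depth.
- manip.get_calibration(name): a dict with "fx", "fy", "cx", "cy" (pixels), "dist" ([k1, k2, p1, p2, k3] as OpenCV has them; the pictures are not rectified), "R" (3x3) and "t" (3): a world point X has camera coordinates R X + t. Camera axes: x right, y down, z forward; pixel columns grow to the right and rows downward; lengths in mm; the calibration is good to about 2 mm. A picture is of the moment at which its call begins. get_calibration takes no time and is no camera call.
A pose or a line that the arm cannot do raises manip.MotionError and nothing moves.
- manip.finish_job(): hands the job in; it is judged then, once.
Trained networks look in the newest picture that a camera, given by its name, has taken for a name from the list of things; names that differ only in an ending like _2 or _b are one class to them, and where a whole thing is asked for, a point or a joint stands for the part that bears it (a point fixed in the world has none). Each returns a list of dicts, best first, with "p" (0 to 1); they miss things now and then, are a little off and sometimes report something else, mostly with a low value. They report only what shows in the picture. A call takes as long as a camera call. They do not tell look-alikes from the thing itself.
- manip.find_in(label, camera): "position" ([x, y, z] in mm, in the coordinates of the camera as it stood for that picture, good to about 4 mm: the middle of the surface that is visible of it).
- manip.silhouettes(label, camera): "region" (420x560 bool, what is visible of it).
- manip.spot_point(label, camera): "position" ([x, y, z] in mm, in the coordinates of the camera as it stood for that picture, good to about 4 mm: a listed point, or the origin of a listed thing).
The state is a dict: "clock": time; "q": joint angles; "joint_velocities": joint speeds; "tau": joint torques, N m; "tool_pos": TCP position; "tcp_rot": TCP orientation; "ft_force": force on the tool from outside, world axes, zero at the start; "moment": the same for the moment, N m; "grip_width": finger opening in mm; "gripper_force": force on a finger pad.
Only numpy, scipy, OpenCV 4.12 (cv2) and the standard library are available. Lean on these libraries where they do the work, as an engineer would, in place of code of your own. Each camera call takes 0.05 s, during which the arm holds its last target. There are 200 camera calls.

TASK

Lower the solid specimen plate over the four posts of the white stage block until it rests on their shoulders, then lower the plate with the window over the same posts until it lies flat on the first; set both down, do not drop them. Then turn the dial on the lamp box exactly four clicks clockwise (seen from above) from where you find it, and last press the round button beside it fully down and let go. Leave the other things on the bench where they are.

Things in the scene. Friction and masses are not known exactly. Their poses are not given: they have to be found in the camera images.
- stage: White stage block fixed to the bench, 160 (x) x 120 (y) x 14 mm, origin at the centre of its underside. Four upright steel posts at x = +-38, y = +-15 mm: each has a shoulder 14 mm in diameter from 14 to 34 mm above the underside, then a pin 7 mm in diameter up to 60 mm, with a tapered tip ending at 66 mm.
- carrier_mid (a point): Centre (half-way up) of the solid specimen plate: loose aluminium, 100 (x) x 50 (y) x 10 mm, about 0.12 kg, flat on the bench. Four 10 mm through-holes at x = +-38, y = +-15 mm; three dark round specimen spots along its middle. Fits either way round. Grip it across its 50 mm width. Seated on the post shoulders, its centre is 39 mm above the underside of the stage block.
- cover_mid (a point): Centre (half-way up) of the window plate: loose aluminium, 100 (x) x 50 (y) x 10 mm, about 0.09 kg, flat on the bench. Same four holes as the specimen plate, and an open window 50 (x) x 24 (y) mm in its middle. Fits either way round. Grip it across its 50 mm width. Seated on the specimen plate, its centre is 49 mm above the underside of the stage block.
- dial (a joint): Angle of the click-stop dial on the lamp box, rad, growing clockwise seen from above. One click is 20 degrees (0.349 rad); rest positions at whole multiples of it from 0 to 2.79, end stops just outside. Starts at rest in one of the four lowest (0 to 1.05). When let go, its detent pulls it into the nearest rest position (peak about 0.04 N m).
- dial_grip (a point): Point on the dial's vertical axis, half-way up its black grip bar. The bar is 40 mm long (this point's x axis) x 12 mm wide (y), its top 12 mm above this point; under it is a round skirt 44 mm in diameter, whose top is 13 mm below this point. The top of the lamp box is 23 mm below this point.
- dial_mark (a point): End of the white line on top of the dial's bar: 20 mm from the axis, 12 mm above dial_grip, on its -x side; turns with the dial. Fixed black ticks round the dial mark the rest positions.
- lamp_button (a joint): Travel of the push button, m: 0 up, 0.005 fully down (takes about 5 N); it springs back up.
- lamp_button_top (a point): Centre of the top face of the round grey push button, 24 mm in diameter, in a black collar 40 mm in diameter, on the lamp box 95 mm from the dial's axis. Moves with the button.
- lampbox: Grey lamp control box fixed to the bench, 100 (x) x 180 (y) x 45 mm, origin at the centre of its underside; the dial's axis is at y = -45 mm and the button at y = +50 mm in its frame.
- dish: Bystander, not to be moved: clear open dish, 90 mm across, 16 mm high; origin at the centre of its underside.
- vial: Bystander, not to be moved: small capped vial, 26 mm across, 50 mm high; origin at the centre of its underside.
- jar: Bystander, not to be moved: capped sample jar, 52 mm across, 70 mm high; origin at the centre of its underside.
- bottle: Bystander, not to be moved: white bottle, 60 mm across, 150 mm high; origin at the centre of its underside.
- brush: Bystander, not to be moved: wooden brush lying down, 160 mm long; origin at the centre of its underside.
- forceps: Bystander, not to be moved: steel forceps lying down, 120 mm long, 12 mm high; origin at the centre of its underside.
- tray: Bystander, not to be moved: white six-compartment tray, 90 x 120 mm, 30 mm high; origin at the centre of its underside.
Things that resemble listed ones, but are neither listed nor needed, are in the scene too. Leave any green or orange look-alike of the part that bears carrier_mid alone. What is shaped like the part that bears cover_mid but green is not meant.

How it is judged (in metres and radians):
On the way, in this order (a step that is already met when the one before it is completed fails the run):
1. the specimen plate is seated on the post shoulders (horizontal distance between carrier_mid and stage below 0.003 m and z of carrier_mid in the frame of stage between 0.0365 and 0.0415 m and angle between carrier_mid's own z axis and vertical below 0.06 rad and angle between the x axis of carrier_mid and the x axis of stage, either way round below 0.12 rad), for 0.2 s.
2. the window plate is stacked on it (all of step 1 and horizontal distance between cover_mid and stage below 0.003 m and z of cover_mid in the frame of stage between 0.0465 and 0.0515 m and angle between cover_mid's own z axis and vertical below 0.06 rad and angle between the x axis of cover_mid and the x axis of stage, either way round below 0.12 rad), for 0.2 s.
3. the dial stands four clicks clockwise of its start (distance of dial_mark from where it was at the start of the episode between 0.02406 and 0.02728 m), for 0.3 s.
4. the button is pressed fully down (all of step 3 and value of joint lamp_button above 0.004 m).
At the end, for the whole second after the job is handed in: Specimen plate seated on the shoulders (centre within 3 mm sideways of the stage block's centre and 2.5 mm in height, lying flat) and the window plate flat on it likewise, both at rest; the dial four clicks (within 0.3 of a click) clockwise of its start; the button up again (all of step 2 and all of step 3 and value of joint lamp_button below 0.0015 m and linear speed of each of carrier, cover below 0.02 m/s); the robot touches nothing.
It fails at once if a plate is dropped (faster than 0.5 m/s with no finger on it) ((contact force between the fingers and carrier below 0.05 N and linear speed of carrier above 0.5 m/s) or (contact force between the fingers and cover below 0.05 N and linear speed of cover above 0.5 m/s)).
It fails at once if a bystander is moved more than 30 mm (distance of any of dish, vial, jar, bottle, brush, forceps, tray from where it was at the start of the episode above 0.03 m).
It also fails if it takes over 72 s, if anything falls off the work surface, if the arm or the gripper's body presses on something with over 40 N, if the wrist force passes 120 N, or if a joint passes its speed limit or range.

## Working session

There is one attempt and no reset: what is moved stays moved. The work goes in short steps, each a Python script; the robot and the scene stay as the last script left them, time stands still between calls to the robot, and variables do not carry over. Pictures are saved under pics/ and viewed, at most 10 in all, crops included, and the job is handed in when it is done.

```bash
mkdir -p pics; ls; cat > h.py <<'E'
import numpy as np,cv2
from rig import manip
def K(c):
    d=manip.get_calibration(c); k=np.array([[d['fx'],0,d['cx']],[0,d['fy'],d['cy']],[0,0,1.]])
    return k,np.array(d['dist'],float),np.array(d['R'],float),np.array(d['t'],float)
def ray(c,uv,z):
    k,D,R,t=K(c); p=cv2.undistortPoints(np.array(uv,float).reshape(-1,1,2),k,D).reshape(-1,2)
    d=np.c_[p,np.ones(len(p))]@R; o=-R.T@t
    return o+d*((z-o[2])/d[:,2])[:,None]
def proj(c,X):
    k,D,R,t=K(c); return cv2.projectPoints(np.array(X,float).reshape(-1,1,3),cv2.Rodrigues(R)[0],t,k,D)[0].reshape(-1,2)
def w(c,p):
    k,D,R,t=K(c); return R.T@(np.array(p)-t)
E
python3 - <<'E'
from h import *
for c in('top','side'):
    im=manip.capture(c); cv2.imwrite(f'pics/{c}0.png',cv2.resize(im[:,:,::-1],(800,600),interpolation=cv2.INTER_CUBIC)); np.save(f'pics/{c}0.npy',im)
    k,D,R,t=K(c); print(c,k[0,0],-R.T@t,R[2])
    for l in('stage','carrier_mid','cover_mid','dial_grip','dial_mark','lamp_button_top','lampbox'):
        print(l,[(round(r['p'],2),w(c,r['position']).round(0).tolist(),proj(c,w(c,r['position'])).round(0).tolist()) for r in manip.spot_point(l,c)])
E
```

```text
pics
top 424.3536372333585 [ 326.87063722   46.45732972 1148.00577229] [ 0.1772911  -0.00099541 -0.98415795]
stage [(0.92, [557.0, 39.0, 2.0], [[283.0, 200.0]]), (0.73, [487.0, 289.0, 80.0], [[185.0, 218.0]])]
carrier_mid [(0.83, [625.0, -268.0, 4.0], [[394.0, 179.0]]), (0.79, [506.0, -151.0, 9.0], [[353.0, 220.0]]), (0.78, [757.0, -235.0, 6.0], [[382.0, 133.0]]), (0.74, [670.0, -426.0, -3.0], [[450.0, 166.0]]), (0.57, [562.0, 45.0, 2.0], [[281.0, 198.0]])]
cover_mid [(0.58, [300.0, -237.0, 6.0], [[385.0, 299.0]]), (0.25, [489.0, 287.0, 78.0], [[185.0, 217.0]])]
dial_grip [(0.71, [497.0, 274.0, 69.0], [[192.0, 215.0]])]
dial_mark [(0.69, [488.0, 289.0, 78.0], [[185.0, 218.0]]), (0.19, [508.0, 313.0, 1.0], [[182.0, 215.0]])]
lamp_button_top [(0.61, [523.0, 369.0, 66.0], [[156.0, 205.0]])]
lampbox [(0.95, [508.0, 315.0, -1.0], [[182.0, 215.0]]), (0.72, [371.0, 148.0, -1.0], [[241.0, 267.0]]), (0.38, [439.0, -292.0, 6.0], [[405.0, 247.0]])]
side 512.8109638987415 [  5.20152398 973.0990689  905.44476203] [ 0.386699   -0.68908    -0.61288876]
stage [(0.73, [564.0, 42.0, 3.0], [[274.0, 224.0]])]
carrier_mid [(0.94, [508.0, -149.0, 4.0], [[322.0, 192.0]]), (0.73, [753.0, -232.0, 5.0], [[264.0, 159.0]]), (0.54, [623.0, -259.0, 3.0], [[303.0, 165.0]]), (0.53, [423.0, -492.0, 0.0], [[387.0, 146.0]]), (0.34, [374.0, 148.0, -5.0], [[320.0, 273.0]])]
cover_mid [(0.86, [300.0, -240.0, 2.0], [[399.0, 195.0]]), (0.56, [439.0, -286.0, 4.0], [[360.0, 175.0]]), (0.35, [624.0, -259.0, 5.0], [[303.0, 164.0]])]
dial_grip [(0.5, [494.0, 277.0, 72.0], [[249.0, 268.0]])]
dial_mark [(0.84, [482.0, 294.0, 76.0], [[250.0, 273.0]]), (0.41, [372.0, -97.0, 4.0], [[358.0, 215.0]])]
lamp_button_top [(0.39, [523.0, 369.0, 69.0], [[217.0, 291.0]])]
lampbox [(0.95, [509.0, 320.0, -6.0], [[237.0, 301.0]]), (0.16, [423.0, -492.0, -2.0], [[387.0, 147.0]])]
```

View pics/top0.png

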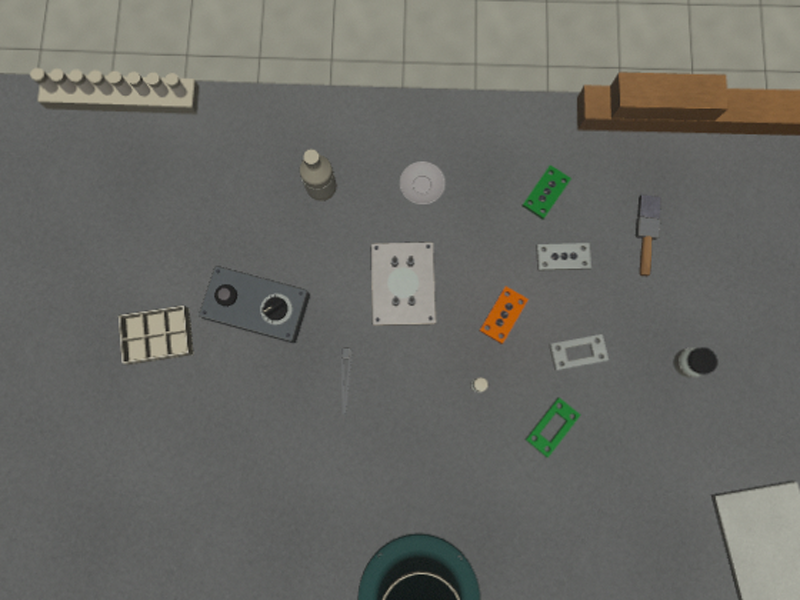

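View pics/side0.png

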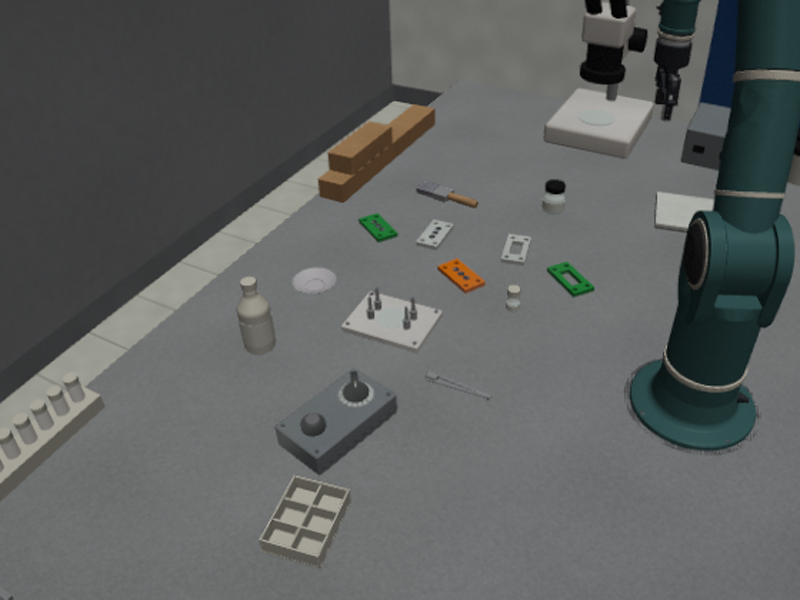

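Solid plates: silver (564,257), green (547,192), orange (503,315) → silver. Window plates: silver (580,352), green (553,427) → silver. The lamp box is at (254,304) with its dial at (275,308) and button at (226,294); the stage is at (403,284) with its long axis along world x. Next I'll fit model outlines in both cameras.

```bash
cat > fit.py <<'E'
from h import *
from scipy.optimize import minimize
from scipy.spatial import ConvexHull
S=8
def box(lx,ly,z0,z1): return [np.array([[sx*lx/2,sy*ly/2,z] for sx,sy in((1,1),(1,-1),(-1,-1),(-1,1))]) for z in(z0,z1)]
def circ(x,y,r,z,n=24):
    a=np.linspace(0,2*np.pi,n,endpoint=False); return np.c_[x+r*np.cos(a),y+r*np.sin(a),0*a+z]
def place(P,x,y,th):
    c,s=np.cos(th),np.sin(th); return np.c_[c*P[:,0]-s*P[:,1]+x,s*P[:,0]+c*P[:,1]+y,P[:,2]]
def cov(uv,win):
    x0,y0,x1,y1=win; m=np.zeros(((y1-y0)*S,(x1-x0)*S),np.uint8)
    q=(np.array(uv)+.5-[x0,y0])*S-.5
    cv2.fillPoly(m,[np.round(q*16).astype(np.int32)],255,shift=4)
    return cv2.resize(m,(x1-x0,y1-y0),interpolation=cv2.INTER_AREA)/255.
def layers(kind,z):
    if kind in('carrier','cover'):
        b,t=box(100,50,z-5,z+5); L=[('hull',np.r_[b,t]),('f',t)]
        L+=[('h',circ(sx*38,sy*15,5,z+5)) for sx in(1,-1) for sy in(1,-1)]
        if kind=='cover': L.append(('w',box(50,24,z+5,z+5)[0]))
        else: pass
    elif kind=='stage': b,t=box(160,120,0,14); L=[('hull',np.r_[b,t]),('f',t)]
    elif kind=='lampbox': b,t=box(100,180,0,45); L=[('hull',np.r_[b,t]),('f',t)]
    return L
def fit(kind,ims,p0,z=5,cams=('top','side'),band=None,per=False):
    L=layers(kind,z); wins={}
    for c in cams:
        uv=proj(c,place(L[0][1],*p0)); a=np.floor(uv.min(0)-6).astype(int); b=np.ceil(uv.max(0)+7).astype(int); wins[c]=(max(a[0],0),max(a[1],0),min(b[0],560),min(b[1],420))
    M={}
    def cost(p):
        tot=0
        for c in cams:
            win=wins[c]; I=ims[c][win[1]:win[3],win[0]:win[2]].astype(float).reshape(-1,3)
            cols={'1':np.ones(len(I))}
            for n,P in L:
                uv=proj(c,place(P,*p)); 
                if n=='hull': uv=uv[ConvexHull(uv).vertices]
                cols[n]=cols.get(n,0)+cov(uv,win).ravel()
            A=np.stack(list(cols.values()),1)
            wt=np.ones(len(I)) if band is None else band(c,win,p0)
            r=(I-A@np.linalg.lstsq(A*wt[:,None],I*wt[:,None],rcond=None)[0])*wt[:,None]
            tot+=np.abs(r).clip(0,60).__pow__(2).sum()/wt.sum()
        return tot
    best=None
    for d in(0,.06,-.06):
        s=np.array([[0,0,0],[4,0,0],[0,4,0],[0,0,.06]])+np.array(p0)+[0,0,d]
        r=minimize(cost,p0,method='Nelder-Mead',options=dict(initial_simplex=s,xatol=.005,fatol=.01,maxiter=300))
        if best is None or r.fun<best.fun: best=r
    return best.x,best.fun
def ring(kind,inner):
    def f(c,win,p0):
        # drop the interior of the top face, shrunk by inner mm (and posts' projections)
        lx,ly=(160,120) if kind=='stage' else (100,180); z=14 if kind=='stage' else 45
        m=1-cov(proj(c,place(box(lx-2*inner,ly-2*inner,z,z)[0],*p0)),win).ravel(); return (m>.99).astype(float)
    return f
E
python3 - <<'E'
from fit import *
ims={c:np.load(f'pics/{c}0.npy') for c in('top','side')}
for kind,p0,b in(('carrier',(507-0,-240,1.57),None),('cover',(440,-290,1.67),None),('stage',(560,41,0),ring('stage',20)),('lampbox',(508,317,-.25),ring('lampbox',12))):
    if kind=='carrier':
        p=ray('top',[[564*.7,257*.7]],5)[0]; p0=(p[0],p[1],1.57)
    for cams in(('top',),('side',),('top','side')):
        x,f=fit(kind,ims,p0,cams=cams,band=b); print(kind,cams,x.round(3),round(f,1))
im=ims['top'][:,:,::-1]
a=cv2.resize(im[160:265,365:440],None,fx=5,fy=5,interpolation=cv2.INTER_CUBIC); b=cv2.resize(im[180:245,135:220],None,fx=4.6,fy=4.6,interpolation=cv2.INTER_CUBIC)
c=cv2.resize(ims['side'][250:330,190:282,::-1],None,fx=4.2,fy=2.7,interpolation=cv2.INTER_CUBIC)
o=np.zeros((530,800,3),np.uint8); o[:a.shape[0],:a.shape[1]]=a; o[:b.shape[0],400:400+b.shape[1]]=b[:,:400]; o[305:305+c.shape[0],400:400+c.shape[1]]=c[:,:400]
cv2.imwrite('pics/crop1.png',o)
E
```

```text
carrier ('top',) [ 624.724 -265.953    1.628] 469.2Traceback (most recent call last):
  File "<stdin>", line 7, in <module>
  File "fit.py", line 46, in fit
    r=minimize(cost,p0,method='Nelder-Mead',options=dict(initial_simplex=s,xatol=.005,fatol=.01,maxiter=300))
    res = _minimize_neldermead(fun, x0, args, callback, bounds=bounds,
                               **options)
    fxe = func(xe)
    fx = function(np.copy(x), *(wrapper_args + args))
  File "fit.py", line 35, in cost
    uv=proj(c,place(P,*p));
  File "h.py", line 11, in proj
    k,D,R,t=K(c); return cv2.projectPoints(np.array(X,float).reshape(-1,1,3),cv2.Rodrigues(R)[0],t,k,D)[0].reshape(-1,2)
            ~^^^
  File "h.py", line 4, in K
    d=manip.get_calibration(c); k=np.array([[d['fx'],0,d['cx']],[0,d['fy'],d['cy']],[0,0,1.]])
ValueError: time passes only in moves, steps and waits
```

```bash
sed -i 's/^def K(c):/import functools\n@functools.lru_cache\ndef K(c):/' h.py
sed -i "s/        else: pass/        else: L+=[('s',circ(x,0,6.5,z+5)) for x in(-17,0,17)]/" fit.py
cat > m1.py <<'E'
from fit import *
ims={c:np.load(f'pics/{c}0.npy') for c in('top','side')}
im=ims['top'][:,:,::-1]
a=cv2.resize(im[160:265,365:440],None,fx=5,fy=5,interpolation=cv2.INTER_CUBIC); b=cv2.resize(im[180:245,135:220],None,fx=4.6,fy=4.6,interpolation=cv2.INTER_CUBIC)
c=cv2.resize(ims['side'][250:330,190:282,::-1],None,fx=4.2,fy=2.7,interpolation=cv2.INTER_CUBIC)
o=np.zeros((530,800,3),np.uint8); o[:a.shape[0],:a.shape[1]]=a; o[:b.shape[0],400:400+b.shape[1]]=b[:,:400]; o[305:305+c.shape[0],400:400+c.shape[1]]=c[:,:400]
cv2.imwrite('pics/crop1.png',o)
for kind,p0,b in(('carrier',(624.5,-263,1.6),None),('cover',(440,-290,1.67),None),('stage',(560,41,0),ring('stage',20)),('lampbox',(508,317,-.25),ring('lampbox',12))):
    for cams in(('top',),('side',),('top','side')):
        x,f=fit(kind,ims,p0,cams=cams,band=b); print(kind,cams,x.round(3),round(f,1))
E
time python3 m1.py
```

```text
carrier ('top',) [ 624.737 -265.936    1.627] 80.7
carrier ('side',) [ 622.749 -262.935    1.627] 56.4
carrier ('top', 'side') [ 624.373 -265.697    1.624] 261.0
cover ('top',) [ 440.245 -291.595    1.786] 38.5
cover ('side',) [ 438.056 -288.083    1.782] 41.4
cover ('top', 'side') [ 439.589 -290.841    1.785] 187.7
stage ('top',) [5.60986e+02 4.35610e+01 4.70000e-02] 205.9
stage ('side',) [5.59456e+02 4.74410e+01 5.80000e-02] 185.5
stage ('top', 'side') [5.60904e+02 4.47080e+01 4.00000e-02] 509.3
lampbox ('top',) [ 5.09920e+02  3.19719e+02 -2.37000e-01] 99.8
lampbox ('side',) [ 5.08482e+02  3.19284e+02 -2.32000e-01] 112.2
lampbox ('top', 'side') [ 5.09506e+02  3.19507e+02 -2.35000e-01] 224.8
real	0m8.035s
user	0m8.030s
sys	0m0.533s
```

View pics/crop1.png

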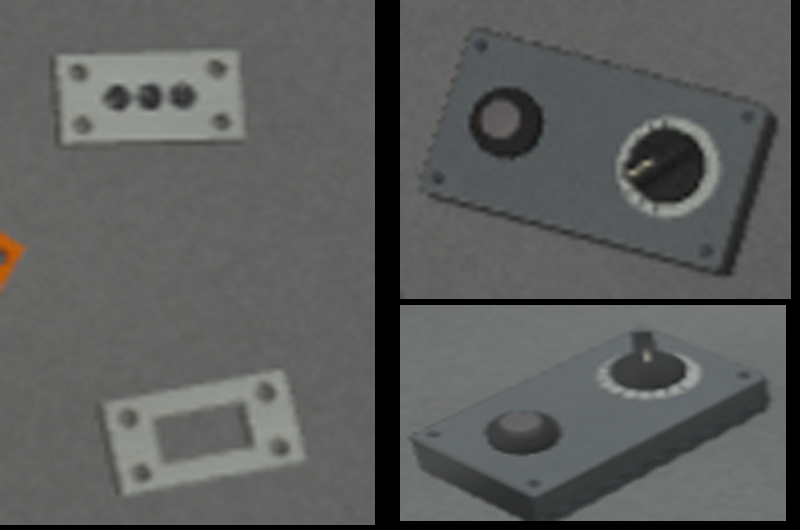

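The crops confirm the silver plates, and the dial mark at about (187,216) px in the top picture. The two cameras differ by about 2–3 mm, so I'll average them to grasp and check the plate against the posts while hovering.

```bash
cat >> h.py <<'E'
from scipy.spatial.transform import Rotation as Ro
def quat(psi):  # tool down, closing line (tool y) at world angle psi
    y=np.array([np.cos(psi),np.sin(psi),0]); z=np.array([0,0,-1.]); x=np.cross(y,z)
    return Ro.from_matrix(np.stack([x,y,z],1)).as_quat().tolist()
def st():
    s=manip.state(); print('t',round(s['clock'],2),np.round(s['tool_pos'],1),'F',np.round(s['ft_force'],1),'M',np.round(s['moment'],2),'w',round(s['grip_width'],1),round(s['gripper_force'],1)); return s
E
python3 - <<'E'
from fit import *
for nm,P,psi in(('pick',(623.8,-264.5,120),.055),('place',(560,44,150),.045+np.pi/2),('pick2',(439.2,-289.5,120),.213),('dial0',(498,276,100),2.2+np.pi/2),('dial1',(498,276,100),.8+np.pi/2)):
    for k in(0,np.pi):
        q=manip.inverse_kinematics(P,quat(psi+k)); print(nm,round(k,1),None if q is None else np.round(q,2))
# stage crop with overlay of predicted post tips, shoulders for the top/side fits
ims={c:np.load(f'pics/{c}0.npy') for c in('top','side')}; out=[]
for c,p in(('top',(561,43.6,.047)),('side',(559.5,47.4,.058))):
    u=proj(c,[[p[0],p[1],20]])[0]; x,y=int(u[0])-36,int(u[1])-40; f=7
    o=cv2.resize(ims[c][y:y+76,x:x+56 if c=='top' else x+56,::-1],None,fx=f,fy=f,interpolation=cv2.INTER_CUBIC)
    if c=='side': o=cv2.resize(ims[c][y:y+80,x-5:x+80,::-1],None,fx=f*.67,fy=f*.67*.99,interpolation=cv2.INTER_CUBIC)
    out.append((o,x,y))
a,b=out[0][0],out[1][0]; o=np.zeros((540,800,3),np.uint8); o[:a.shape[0],:a.shape[1]]=a; o[:b.shape[0],395:395+b.shape[1]]=b[:,:405]
cv2.imwrite('pics/stage.png',o); print(out[0][1:],out[1][1:])
E
```

```text
pick 0 [ 0.61  0.67 -0.37  1.59  0.28  0.94  0.19]
pick 3.1 [ 0.19  0.64  0.24  1.62 -0.18  0.9  -2.6 ]
place 0 [ 0.47  0.56 -0.79  1.85  0.49  0.93  1.06]
place 3.1 [ 0.21  0.47 -0.44  1.87  0.25  0.86 -1.88]
pick2 0 [ 0.86  0.45 -0.41  1.97  0.26  0.77  0.51]
pick2 3.1 [ 0.36  0.41  0.19  2.01 -0.11  0.74 -2.31]
dial0 0 [-1.22  0.66  0.89  1.94 -0.67  0.87 -2.49]
dial0 3.1 [ 0.21  0.83 -1.1   1.85  0.87  1.03 -0.63]
dial1 0 [ 0.22  0.84 -1.11  1.85  0.88  1.05  1.11]
dial1 3.1 [ 0.01  0.65 -0.77  1.86  0.58  0.87 -1.82]
(245, 157) (237, 180)
```

View pics/stage.png

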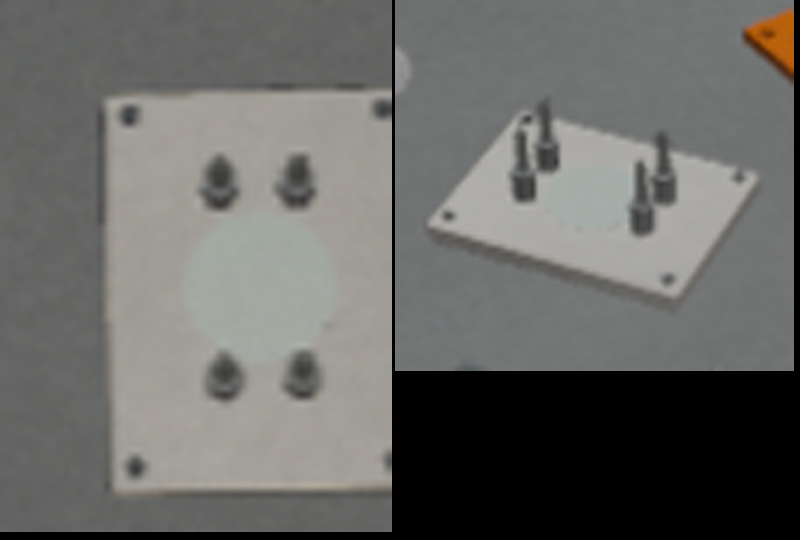

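```bash
cat > p.py <<'E'
import re
s=open('fit.py').read()
s=s.replace("L=[('hull',np.r_[b,t]),('f',t)]\n    elif kind=='lampbox'","""L=[('hull',np.r_[b,t]),('f',t),('disk',circ(0,0,28.5,14,40))]
        L+=[('scr',circ(sx*70,sy*50,4,14)) for sx in(1,-1) for sy in(1,-1)]
        for sx in(1,-1):
            for sy in(1,-1):
                x,y=38*sx,15*sy
                L+=[('sh',np.r_[circ(x,y,7,14),circ(x,y,7,34)]),('pin',np.r_[circ(x,y,3.5,34),circ(x,y,3.5,60),circ(x,y,1,66)])]
    elif kind=='lampbox'""").replace("elif kind=='stage': b,t","elif kind=='stage':\n        b,t")
s=s.replace("if n=='hull':","if n in('hull','sh','pin'):")
open('fit.py','w').write(s)
E
python3 p.py
python3 - <<'E'
from fit import *
ims={c:np.load(f'pics/{c}0.npy') for c in('top','side')}
for cams in(('top',),('side',)):
    x,f=fit('stage',ims,(560.5,44.5,.05),cams=cams); print(x.round(3),f)
manip.command_gripper(72,40)
q=quat(.055)
manip.move_pose([623.8,-264.5,110],q); manip.move_l([623.8,-264.5,-1.5],speed=120); st()
manip.command_gripper(40,40); st()
manip.move_l([623.8,-264.5,120],speed=150); st()
for c in('top','side'):
    im=manip.capture(c); np.save(f'pics/{c}1.npy',im)
a=np.load('pics/top1.npy')[:,:,::-1];b=np.load('pics/side1.npy')[:,:,::-1]
o=np.hstack([cv2.resize(a[110:230,340:460],(400,400)),cv2.resize(b[90:210,240:360],(400,400))]); cv2.imwrite('pics/lift.png',o)
E
```

```text
[5.61722e+02 4.34750e+01 5.20000e-02] 117.92536653347757
[5.60221e+02 4.66450e+01 5.40000e-02] 153.65166995505064
t 4.11 [ 6.245e+02 -2.647e+02 -6.000e-01] F [-0.  -1.2  0.6] M [-0.02  0.01 -0.03] w 71.9 0.0
t 4.44 [ 6.246e+02 -2.649e+02 -2.000e-01] F [-1.2  0.7  5.8] M [0.07 0.2  0.01] w 48.4 42.4
t 5.4 [ 622.9 -264.3  118.7] F [-0.7  0.6 -1.9] M [ 0.06 -0.04  0.  ] w 48.7 41.7
```

View pics/lift.png

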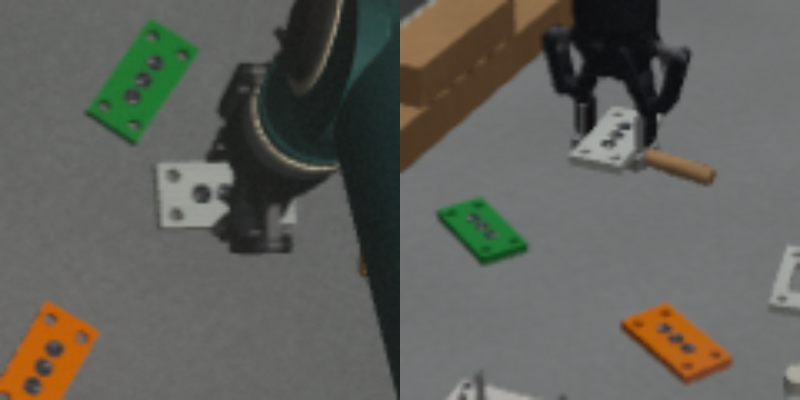

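```bash
python3 - <<'E'
from fit import *
q=quat(.053+np.pi/2)
manip.move_pose([561,45,130],q); manip.move_l([561,45,76],speed=100); manip.dwell(.4); s=st(); print(Ro.from_quat(s['tcp_rot']).as_matrix().round(3).tolist())
for c in('top','side'):
    im=manip.capture(c); np.save(f'pics/{c}2.npy',im)
a=np.load('pics/top2.npy')[:,:,::-1];b=np.load('pics/side2.npy')[:,:,::-1]
f=dict(interpolation=cv2.INTER_CUBIC)
o=np.hstack([cv2.resize(a[150:250,230:330],(400,400),**f),cv2.resize(b[160:260,220:320],(400,400),**f)]); cv2.imwrite('pics/hover.png',o)
E
```

```text
t 7.79 [561.2  45.   76.3] F [-0.2  0.  -1.4] M [-0.03 -0.05  0.01] w 48.7 41.7
[[-0.999, -0.053, 0.001], [-0.053, 0.999, -0.0], [-0.001, -0.0, -1.0]]
```

View pics/hover.png

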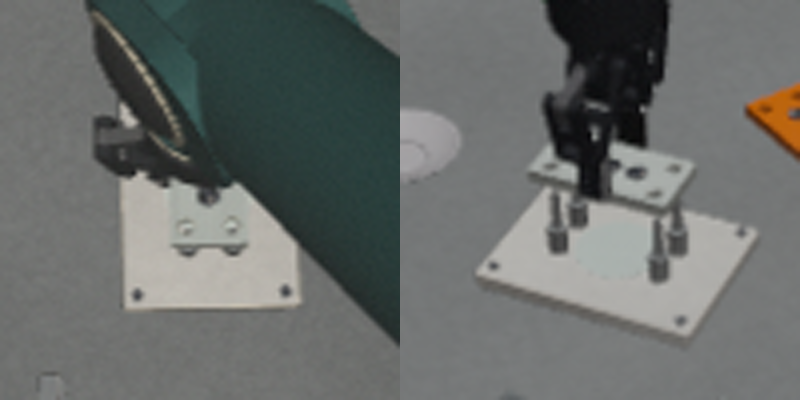

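```bash
cat > hov.py <<'E'
from fit import *
STG={'top':(561.72,43.475,.052),'side':(560.22,46.645,.054)}
def hover(kind,ims,p0,z0,zfree=True,xr=(-58,-20)):
    res={}
    for c in('top','side'):
        uv=proj(c,place(np.array([[x,y,z0] for x in xr for y in(-34,34)]),*p0)); a=np.floor(uv.min(0)-2).astype(int); b=np.ceil(uv.max(0)+3).astype(int); win=(*a,*b)
        hullw=uv[ConvexHull(uv).vertices]; wt=(cov(hullw,win).ravel()>.5).astype(float)
        I=ims[c][win[1]:win[3],win[0]:win[2]].astype(float).reshape(-1,3)
        def cost(p,z=z0):
            Ls=[(n,P,STG[c]) for n,P in layers('stage',0)]+[(n+'_p',P,p) for n,P in layers(kind,z)]
            ms=[];names=[]
            for n,P,pp in Ls:
                uv=proj(c,place(P,*pp)); uv=uv[ConvexHull(uv).vertices]; m=cov(uv,win).ravel()
                ms=[k*(1-m) for k in ms]; ms.append(m); names.append(n)
            cols={'1':1-sum(ms)}
            for n,m in zip(names,ms): cols[n]=cols.get(n,0)+m
            A=np.stack([v for v in cols.values() if (v*wt).sum()>1.5],1)
            r=(I-A@np.linalg.lstsq(A*wt[:,None],I*wt[:,None],rcond=None)[0])*wt[:,None]
            return (np.abs(r).clip(0,70)**2).sum()/wt.sum()
        best=None
        for d in((0,0),(1.5,1.5),(-1.5,1.5),(1.5,-1.5),(-1.5,-1.5)):
            g=np.array(STG[c])+[*d,0]
            s=g+np.array([[0,0,0],[2,0,0],[0,2,0],[0,0,.03]])
            r=minimize(cost,g,method='Nelder-Mead',options=dict(initial_simplex=s,xatol=.01,fatol=.01,maxiter=250))
            if best is None or r.fun<best.fun: best=r
        e=np.array(best.x)-STG[c]; res[c]=best.x
        print(c,z0,'plate',best.x.round(2),'minus stage',e.round(3),'cost',round(best.fun,1))
    return res
if __name__=='__main__':
    ims={c:np.load(f'pics/{c}2.npy') for c in('top','side')}
    for z in(80,82,84): hover('carrier',ims,(561,45,.053),z)
E
time python3 hov.py
```

```text
top 80 plate [5.6293e+02 4.5720e+01 4.0000e-02] minus stage [ 1.205  2.246 -0.017] cost 288.5
side 80 plate [5.6208e+02 4.5640e+01 5.0000e-02] minus stage [ 1.859e+00 -1.006e+00 -1.000e-03] cost 140.1
top 82 plate [5.6216e+02 4.6050e+01 4.0000e-02] minus stage [ 0.444  2.575 -0.011] cost 328.8
side 82 plate [5.6065e+02 4.8040e+01 6.0000e-02] minus stage [0.429 1.396 0.009] cost 139.0
top 84 plate [5.6212e+02 4.6160e+01 4.0000e-02] minus stage [ 0.402  2.687 -0.01 ] cost 354.5
side 84 plate [5.592e+02 4.969e+01 4.000e-02] minus stage [-1.019  3.05  -0.019] cost 157.2
real	0m15.591s
user	0m15.847s
sys	0m0.213s
```

```bash
cat > low.py <<'E'
from h import *
def lower(x,y,psi,z0,z1,lim=6,step=2.):
    """step down; stop on upward force above lim relative to hover"""
    q=quat(psi); manip.move_l([x,y,z0],q,speed=80); manip.dwell(.2); f0=np.array(manip.state()['ft_force']); z=z0
    while z>z1:
        z=max(z-step,z1); manip.move_l([x,y,z],q,speed=25)
        f=np.array(manip.state()['ft_force'])-f0
        if np.abs(f).max()>lim: break
    manip.dwell(.1); s=st(); print('stopped at',z,'dF',(np.array(s['ft_force'])-f0).round(1)); return z,f
E
python3 - <<'E'
from low import *
lower(560.8,43.0,.053+np.pi/2,76,50)
E
```

```text
t 11.69 [560.8  43.   50. ] F [ 0.4  0.7 -1.5] M [ 0.02  0.03 -0.01] w 49.0 41.7
stopped at 50.0 dF [0.7 1.2 0.2]
```

```bash
python3 - <<'E'
from low import *
z,f=lower(560.8,43.0,.053+np.pi/2,50,32,lim=5,step=1.)
for c in('top','side'):
    im=manip.capture(c); np.save(f'pics/{c}3.npy',im)
a=np.load('pics/top3.npy')[:,:,::-1];b=np.load('pics/side3.npy')[:,:,::-1]
f=dict(interpolation=cv2.INTER_CUBIC)
o=np.hstack([cv2.resize(a[150:250,230:330],(400,400),**f),cv2.resize(b[160:260,220:320],(400,400),**f)]); cv2.imwrite('pics/seat.png',o)
E
```

```text
t 16.49 [560.9  43.   33.7] F [-2.9  0.2  5.5] M [-0.07  0.53 -0.03] w 48.7 42.4
stopped at 33.0 dF [-1.8  0.5  7.1]
```

View pics/seat.png

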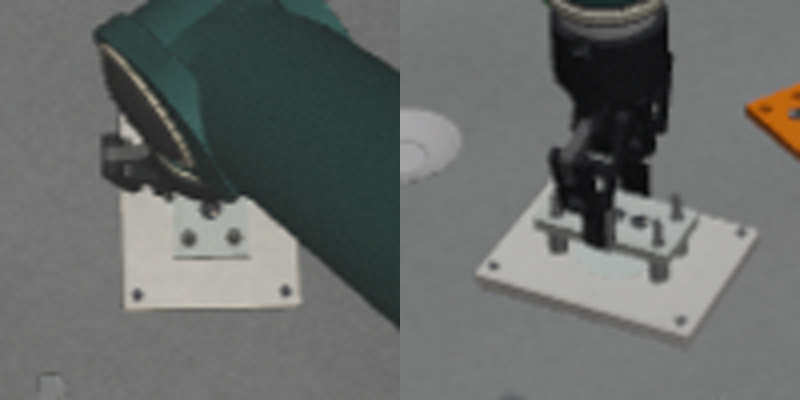

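```bash
python3 - <<'E'
from fit import *
manip.command_gripper(66); manip.dwell(.1); manip.move_l([560.9,43,130],speed=150); st()
c0=(439.5,-290.3); q=quat(1.784-np.pi/2)
manip.command_gripper(72); manip.move_pose([*c0,110],q)
ims={'side':manip.capture('side'),'top':manip.capture('top')}
for c in ims: np.save(f'pics/{c}4.npy',ims[c])
manip.move_l([*c0,-1.5],speed=120); manip.dwell(.1); st(); manip.command_gripper(40,40); st()
manip.move_l([*c0,130],speed=150); st()
q=quat(.053+np.pi/2); manip.move_pose([560.8,43,130],q); manip.move_l([560.8,43,82],speed=100); manip.dwell(.4); st()
for c in('top','side'):
    im=manip.capture(c); np.save(f'pics/{c}5.npy',im)
a=np.load('pics/top5.npy')[:,:,::-1];b=np.load('pics/side5.npy')[:,:,::-1]
f=dict(interpolation=cv2.INTER_CUBIC)
o=np.hstack([cv2.resize(a[150:250,230:330],(400,400),**f),cv2.resize(b[160:260,220:320],(400,400),**f)]); cv2.imwrite('pics/hover2.png',o)
from hov import hover
hover('cover',{c:np.load(f'pics/{c}5.npy') for c in('top','side')},(561,45,.053),87.5)
# seated carrier
for c in('top','side'): x,f=fit('carrier',{c:np.load(f'pics/{c}4.npy')},STG[c] if 0 else (561,45,.053),z=39,cams=(c,)); print('carrier seated',c,x.round(2),f)
E
```

```text
t 17.81 [560.3  42.6 129.3] F [-0.6  0.6 -0.1] M [0.05 0.02 0.01] w 66.4 0.0
t 20.66 [ 440.  -290.7   -0.7] F [ 0.2  0.5 -0.1] M [-0.   -0.02  0.02] w 72.2 0.0
t 20.99 [ 439.8 -290.7   -0.6] F [-1.   0.6  4.8] M [ 0.08  0.21 -0.  ] w 48.7 41.3
t 22.02 [ 438.8 -290.   129.1] F [ 0.1  0.6 -1.1] M [-0.01 -0.01  0.05] w 48.2 41.4
t 24.38 [561.   42.9  82.3] F [ 0.4 -0.8 -1. ] M [ 0.02 -0.03 -0.01] w 48.7 41.4
top 87.5 plate [5.6175e+02 4.2180e+01 2.0000e-02] minus stage [ 0.03 -1.3  -0.03] cost 571.4
side 87.5 plate [5.6007e+02 4.4800e+01 5.0000e-02] minus stage [-0.153 -1.849  0.   ] cost 131.8
carrier seated top [5.6256e+02 4.3300e+01 6.0000e-02] 112.71239055967494
carrier seated side [5.6132e+02 4.5110e+01 5.0000e-02] 2025.8764179682212
```

View pics/hover2.png

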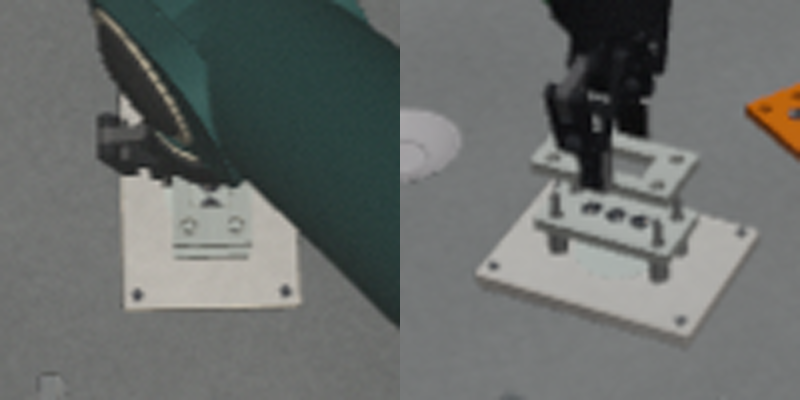

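```bash
python3 - <<'E'
from low import *
z,f=lower(560.8,43.7,.053+np.pi/2,80,54,lim=5)
if z<=54: z,f=lower(560.8,43.7,.053+np.pi/2,54,42,lim=5,step=1.)
E
```

```text
t 28.28 [560.8  43.7  54. ] F [-0.2 -0.8 -1.3] M [-0.   -0.    0.06] w 48.8 41.4
stopped at 54.0 dF [ 0.3 -1.  -1.4]
t 31.83 [561.   43.7  43.3] F [-4.5 -2.1 12.8] M [-0.22  0.86  0.03] w 48.5 42.7
stopped at 42.0 dF [-4.9 -1.  12.8]
```

```bash
python3 - <<'E'
from fit import *
manip.command_gripper(64); manip.dwell(.1); manip.move_l([561,43.7,140],speed=150)
manip.move_pose([440,-60,200],quat(.053+np.pi/2)); st()
ims={c:manip.capture(c) for c in('top','side')}
for c in ims: np.save(f'pics/{c}6.npy',ims[c]); print('cover',c,fit('cover',ims,(561,45,.053),z=49,cams=(c,))[0].round(2))
f=dict(interpolation=cv2.INTER_CUBIC)
a=ims['top'][:,:,::-1];b=ims['side'][:,:,::-1]
D0=[499,275.7]
u=proj('top',[[*D0,68]])[0].astype(int); v=proj('side',[[*D0,68]])[0].astype(int); print('crop origins',u-20,v-20)
o=np.vstack([np.hstack([cv2.resize(i[y-20:y+20,x-20:x+20],(400,400),**f) for i,(x,y) in((a,u),(b,v))]),
 np.hstack([cv2.resize(a[170:230,240:320],(400,200),**f),cv2.resize(b[180:260,220:320],(400,200),**f)])])
cv2.imwrite('pics/dial.png',o)
for l in('dial_grip','dial_mark','lamp_button_top'):
    for c in('top','side'): print(l,c,[(round(r['p'],2),w(c,r['position']).round(1).tolist()) for r in manip.spot_point(l,c)[:1]])
E
```

```text
t 33.75 [440.7 -59.8 199.9] F [-0.2  0.7 -0.1] M [-0.03  0.   -0.02] w 64.2 0.0
cover top [5.6158e+02 4.3840e+01 5.0000e-02]
cover side [5.597e+02 4.739e+01 6.000e-02]
crop origins [171 194] [227 248]
dial_grip top [(0.73, [558.7, 42.0, 5.1])]
dial_grip side [(0.62, [495.5, 279.4, 70.2])]
dial_mark top [(0.78, [485.3, 288.9, 78.4])]
dial_mark side [(0.73, [762.5, 17.4, 1.7])]
lamp_button_top top [(0.63, [523.0, 365.8, 66.2])]
lamp_button_top side [(0.52, [524.0, 369.2, 66.3])]
```

View pics/dial.png

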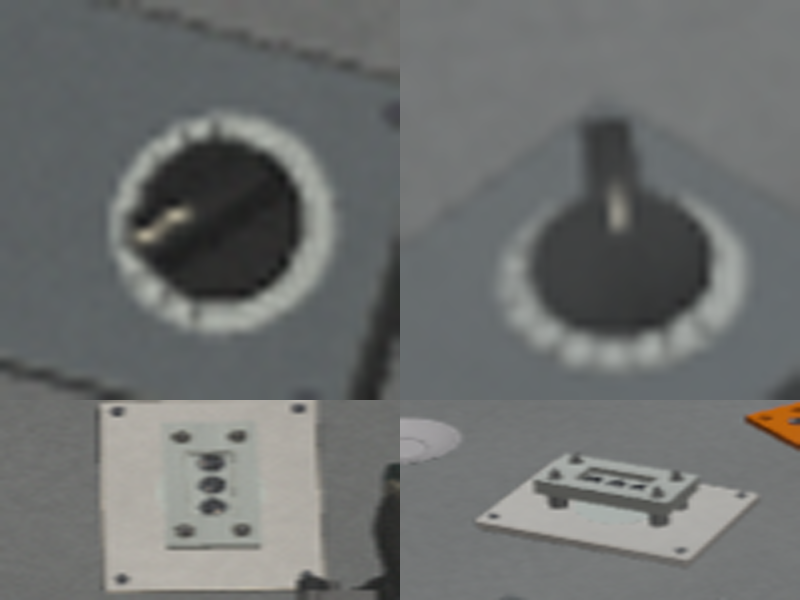

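```bash
python3 - <<'E'
from fit import *
a=ray('top',np.array([[137,238],[187,212]])/10-.5+[171,194],80); b=ray('side',np.array([[221,232],[214,182]])/10-.5+[227,248],80)
for p in(a,b): d=p[0]-p[1]; print(p[:,:2].round(1).tolist(),'dir',round(np.arctan2(d[1],d[0]),3),'axis',(p[0]-20*d/np.hypot(*d[:2]))[:2].round(1))
# fine dial fits: skirt (r22,z 45..55) centre in white ring, per camera
for c,L in(('top',(509.92,319.72,-.237)),('side',(508.48,319.28,-.232))):
    P=place(np.array([[0,-45,0],[0,50,0]]),*L); print(c,'dial axis',P[0].round(1),'button',P[1].round(1))
    P=place(np.array([[0,-45,45]]),*L)[0]
    for k in range(-3,9): pass
for psi in(2.2,2.2-1.396):
    for k in(1,-1):
        q=manip.inverse_kinematics((499,277,70),quat(psi+k*np.pi/2)); print(psi,k,None if q is None else np.round(q,2))
E
```

```text
[[489.3, 290.1], [496.3, 277.9]] dir 2.096 axis [499.3 272.8]
[[486.4, 292.0], [496.3, 278.9]] dir 2.217 axis [498.4 276. ]
top dial axis [499.4 276.    0. ] button [521.7 368.3   0. ]
side dial axis [498.1 275.5   0. ] button [520.  367.9   0. ]
2.2 1 [ 0.23  0.94 -1.16  1.86  1.    1.07  2.43]
2.2 -1 [-0.1   0.65 -0.61  1.88  0.51  0.78 -0.36]
0.8040000000000003 1 [ 0.12  0.8  -0.95  1.86  0.82  0.93  1.16]
0.8040000000000003 -1 [-0.29  0.58 -0.35  1.89  0.29  0.72 -1.58]
```

```bash
python3 - <<'E'
from fit import *
A=[498.9,275.8]; p0=2.204-np.pi/2
manip.command_gripper(40,30)
manip.move_pose([*A,150],quat(p0)); manip.move_l([*A,59.5],speed=100); manip.dwell(.1); st()
manip.command_gripper(5,30); st()
for k in range(1,9): manip.move_l([*A,59.5],quat(p0-np.deg2rad(10*k)),speed=150)
manip.dwell(.3); s=st(); print(Ro.from_quat(s['tcp_rot']).as_matrix()[:2,1], p0-np.deg2rad(80))
manip.command_gripper(40); manip.dwell(.2); manip.move_l([*A,150],speed=150)
manip.move_pose([440,-60,200],quat(.053+np.pi/2)); st()
ims={c:manip.capture(c) for c in('top','side')}
f=dict(interpolation=cv2.INTER_CUBIC)
o=np.hstack([cv2.resize(ims[c][y:y+40,x:x+40,::-1],(400,400),**f) for c,x,y in(('top',171,194),('side',227,248))]); cv2.imwrite('pics/dial2.png',o)
E
```

```text
t 37.13 [499.4 276.1  60.3] F [-1.2 -0.2 -0.1] M [ 0.01  0.   -0.01] w 39.9 0.0
t 37.49 [498.8 275.6  60. ] F [-0.9 -2.2  6.5] M [-0.44  0.5   0.05] w 11.7 33.2
t 40.39 [499.1 275.5  60. ] F [-2.3 -2.   7.4] M [-0.47  0.37  0.05] w 11.2 33.3
[ 0.72489279 -0.68886131] -0.76305972839036
t 44.24 [440.1 -59.8 199.9] F [-0.4 -0.2 -0.5] M [-0.03 -0.01  0.03] w 39.9 0.0
```

View pics/dial2.png

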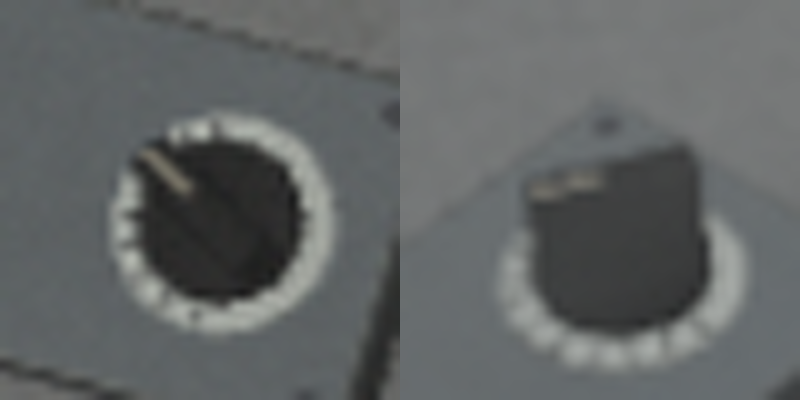

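The dial line now points up-left, from (188,192) to (142,150) in the crop. I'll check the numbers, then press the button.

```bash
python3 - <<'E'
from h import *
def ang(c,o,uv):
    p=ray(c,np.array(uv)/10-.5+o,80); d=p[0]-p[1]; return p[0][:2],np.degrees(np.arctan2(d[1],d[0]))
for c,o,u0,u1,ax in(('top',[171,194],[[137,238],[187,212]],[[141,149],[188,192]],(499.4,276)),('side',[227,248],[[221,232],[214,182]],[[129,192],[205,178]],(498.1,275.5))):
    e0,a0=ang(c,o,u0); e1,a1=ang(c,o,u1); b=[np.degrees(np.arctan2(*(e-ax)[::-1])) for e in(e0,e1)]; print(c,'turn line',round(a0-a1,1),'by axis',round(b[0]-b[1],1),'chord',round(np.hypot(*(e0-e1)),1))
B=[520.9,368.1]; q=quat(.053+np.pi/2)
manip.command_gripper(0,30); manip.move_pose([*B,130],q); manip.move_l([*B,75],speed=100); manip.dwell(.2); s=st(); f0=s['ft_force'][2]
z=75; 
while z>52:
    z-=1; manip.move_l([*B,z],speed=30); s=manip.state(); f=s['ft_force'][2]-f0
    print(z,round(s['tool_pos'][2],1),round(f,1),end='; ')
    if f>14: break
manip.dwell(.2); st(); manip.move_l([*B,150],speed=100); st()
E
```

```text
top turn line 70.3 by axis 77.0 chord 23.0
side turn line 84.9 by axis 77.9 chord 25.6
t 47.33 [521.2 368.5  75.7] F [-0.9 -0.6  0.3] M [-0.02 -0.01 -0.03] w 0.0 0.0
74 74.1 -0.3; 73 73.0 -0.3; 72 71.9 1.0; 71 70.9 0.3; 70 69.9 0.1; 69 68.9 -0.6; 68 67.9 -0.4; 67 66.9 -0.4; 66 66.2 1.0; 65 65.1 1.3; 64 64.1 2.7; 63 63.1 2.8; 62 62.1 4.1; 61 61.2 4.3; 60 61.1 10.9; 59 60.9 16.3; t 51.53 [521.1 368.3  61. ] F [-3.1 -3.2 15.6] M [-0.74  0.73 -0.02] w -0.3 8.2
t 52.59 [520.6 367.6 149.2] F [-0.2  0.1 -0.6] M [ 0.01 -0.07  0.01] w 0.2 0.0
```

```bash
python3 -c "
from rig import manip
manip.dwell(.3); print(manip.finish_job())"
```

```text
the job is handed in; nothing more can be done
None
```

I handed the job in at about 53 s of the 72 s limit, but finish_job gave no verdict: both plates are stacked flat on the posts, the dial is turned four clicks clockwise (about 77° measured from the pictures against 80°), and the button was pressed to its stop and released.

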